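# Shut and lock the stirrer box at the tasting counter

## Robot

A 6-joint arm with a two-finger parallel gripper is mounted at the origin on the work surface. World frame = base frame: x ahead of the robot, y to its left, z up, the work surface at z = 0. Lengths are in m, angles in degrees, forces in N, time in s.
With the tool pointing down it reaches from about 0.4 to 0.825 m from the base axis. Payload 7 kg.
Tool frame: the origin (TCP) lies on the mounting face of the last link; the fingertips stand 178 mm ahead of it and the grasp point (between the pads) lies 159 mm ahead of it; z points along the fingers, y is the direction in which the jaws open and shut (so a half turn about z gives the same grasp; the last joint's range is limited). The gripper opens to 88 mm and grips with 3 to 60 N. Pads are 19 mm wide; open, the fingers measure 130 mm over their backs; the gripper's body (78 mm by 193 mm) begins 47 mm behind the grasp point.
Start: joints at [80.334, 20.546, 0.682, 0, -70.136, -16.507], TCP at [0.298, 0.606, 0.405] pointing down, gripper open.
Joint ranges: [-176.03, 176.03], [-82.01, 121.73], [-58.28, 71.71], [-173.87, 95.51], [-174.79, -0.11], [-173.66, 173.66]. Speed limits (degrees/s): [136.94, 136.94, 172.46, 180, 180, 180].

## Interface

Orientations are given as [roll, pitch, yaw] about the fixed x, y, z axes, in that order (R = Rz(yaw) Ry(pitch) Rx(roll)).
In Python, from plant import r gives the robot as it stands. The module is installed in compiled form; this text tells all that it offers.
- The arm moves only by the tool carry_out, never from a script. Its argument "plan" is a list of rows, each a list of 3 entries, a list of its own where there are three numbers: the shift along the tool's x, y, z in m, then the turn, a rotation vector about the tool's x, y, z in degrees, then the closure in counts, from 0 (fully open) to 255 (shut). In form: [[[x, y, z], [ax, ay, az], hand], ...]. A call has 1 to 12 rows; each row shifts and turns the commanded pose from where the row before left it, along the tool's axes as they then stand; what a row does not reach is not made up. A row lasts 1/12 s, in which the tool goes at most 41.7 mm and 7.16 degrees, less where a joint would pass 70% of its speed; a pose out of reach is approached as far as the arm can. A call is refused whole if a number of a shift passes 0.0417 or a number of a turn 7.16, either way. A call with a gripper value outside its range is refused whole. The fingers move at their own pace and stop on an object; "grip_force" is the grip in N (left out, the last holds). Time passes only in rows, so rows that do not move let the fingers close. It gives the time, the measured TCP pose, the force and the opening at its end, in the units of the state.
- r.get_state(): the state, without advancing time (a new reading comes with each control period).
- r.capture(name): name is "side" or "top" or "wrist"; returns the picture (400x640x3 uint8, red, green, blue); there is no depth.
- r.get_calibration(name): a dict with "K" (3x3 intrinsics, pixels), "rvec" (rotation vector, rad) and "tvec" (3), from world to camera coordinates, as OpenCV has them. Camera axes: x right, y down, z forward; pixel columns grow to the right and rows downward; lengths in m; the calibration is good to about 2 mm. A picture is of the moment at which its call begins: read the wrist's pose just before it. get_calibration takes no time and is no camera call; for the wrist camera it gives the pose at the moment of the call.
- r.close_job(): hands the job in, once; it reports no verdict.
The state is a dict: "time_s": time; "joints": joint angles; "qd": joint speeds; "joint_torque": joint torques, N m; "tcp_pos": TCP position; "eef_rot": TCP orientation; "contact_force": force on the tool from outside, world axes, zero at the start; "moment": the same for the moment, N m; "gripper_width": finger opening in m.
Only numpy, scipy, OpenCV 4.12 (cv2) and the standard library are available. Lean on these libraries where they do the work, as an engineer would, in place of code of your own. Each camera call takes 0.05 s, during which the arm holds its last target. There are 200 camera calls.

## Task

Close the box of wooden stirrers: push its yellow knob along the L-shaped slot until the blue shutter is fully shut, then push the knob round the corner to the very end of the short leg, so that the shutter is locked. Only push the knob with closed or outside fingers, never pull it up, leave the cups and the jar where they are, and finish clear of everything.

Things in the scene. Friction and masses are not known exactly. Their poses are not given: they have to be found in the camera images.
- stirrer_box: Fixed box, 200 (x) by 300 (y) by 70 mm high, white sides, flat pale wooden deck (top at z 70). Origin: centre of its underside; x points away from the robot at yaw 0, y left; yaw up to 0.5 rad either way. Window at x -70 to 70, y 35 to 135 mm, which the blue shutter covers from beneath. Slot 16 mm wide: long leg along y at x = -50, from y -110 to 0; short leg along +x at y = 0, from x = -50 to 0.
- corner (a point): Point on the deck's top where the centre lines of the slot's two legs meet (box frame x -50, y 0, z 70 mm). Axes as the box.
- slot_end (a point): Point on the deck's top at the end of the short leg (box frame x 0, y 0, z 70 mm), where the knob's axis stands when locked. Axes as the box.
- knob_center (a point): Centre (half-way up) of the yellow upright cylindrical knob, 28 mm in diameter, 36 mm tall; this point is 18.5 mm above the deck, the knob's underside 0.5 mm above it. It stands on a 12 mm pin that runs in the slot with 2 mm play each side. A light spring holds it down (3 N, 0.25 N more per mm); it must not be pulled up more than a few mm. Axes as the box.
- shutter (a joint): Slide of the shutter and knob along the long leg, box +y: 0 = open, 0.110 m = fully shut (end stop). Starts between 0 and 0.050. Moves with about 2 N of friction and stays where it is left.
- bolt (a joint): Slide of the knob along the short leg, box +x: 0 = in the long leg, 0.050 m = end of the short leg (end stop), shutter locked. Starts at 0; the slot's wall blocks it unless the shutter is fully shut. About 2 N of friction, stays where it is left.
- knob_lift (a joint): How far the knob is pulled up against its spring (m): 0 = down, at rest.
- navy_cup: Loose navy blue cup, 74 mm across the rim, 90 mm tall, standing on the counter beyond one short (y) side of the box, 265 to 310 mm from its centre. Origin: centre of its underside. Bystander.
- jar: Loose glass jar with a pale wooden lid, 60 mm in diameter, 85 mm tall, standing on the counter beyond the other short side of the box. Origin: centre of its underside. Bystander.
- tasting_cup: Loose small white cup, 48 mm across the rim, 52 mm tall, standing on the box's deck on the side away from the robot (box frame x 50 to 68, y -110 to -40 mm). Origin: centre of its underside. Bystander.

How it is judged (in metres and radians):
On the way, in this order (a step that is already met when the one before it is completed fails the run):
1. the shutter is fully shut, the knob having reached the corner (value of joint shutter above 0.104 m and value of joint bolt below 0.03 m), for 0.1 s.
2. the knob is at the end of the short leg (value of joint shutter above 0.104 m and value of joint bolt above 0.044 m), for 0.1 s.
At the end, for the whole second after the job is handed in: The shutter is shut to within 6 mm of its stop, the knob is within 6 mm of the end of the short leg and down on its spring (within 3 mm), and the two cups and the jar are within 20 mm of where they stood (all of step 2 and value of joint knob_lift below 0.003 m and distance of each of navy_cup, jar, tasting_cup from where it was at the start of the episode below 0.02 m); the robot touches nothing.
It fails at once if the knob is pulled up by more than 6 mm (value of joint knob_lift above 0.006 m).
It fails at once if a cup or the jar is moved by more than 20 mm or tipped by more than 0.35 rad (distance of any of navy_cup, jar, tasting_cup from where it was at the start of the episode above 0.02 m or angle between any of navy_cup, jar, tasting_cup's own z axis and vertical above 0.35 rad).
It also fails if it takes over 51 s, if anything falls off the work surface, if the arm or the gripper's body presses on something with over 40 N, if the wrist force passes 120 N, or if a joint passes its speed limit or range.

## Working session

There is one attempt and no reset: what is moved stays moved. The work goes in short steps, Python scripts to look and compute and a tool call to move; the robot and the scene stay as the last step left them, time stands still between calls to the robot, and variables do not carry over. Pictures are saved under pics/ and viewed, about 8 in all and at most 12, crops included, and the job is handed in when it is done.

Besides the shell and the picture viewer there is one more tool, called after "Call:" as name(argument=value, ...) on one line, values as JSON. carry_out: Moves the arm, as the interface text tells. Its arguments: {"type":"object","properties":{"plan":{"type":"array","items":{"type":"array"}},"grip_force":{"type":"number"}},"required":["plan"]}

```bash
mkdir -p pics; python3 - <<'E'
from plant import r
import cv2,numpy as np
s=r.get_state();print(s)
for n in("top","side"):
    im=r.capture(n);cv2.imwrite(f"pics/{n}0.png",im[:,:,::-1])
    c=r.get_calibration(n);print(n,c)
    h=cv2.cvtColor(im,cv2.COLOR_RGB2HSV)
    m=cv2.inRange(h,(20,120,100),(35,255,255))
    k,l,st,ce=cv2.connectedComponentsWithStats(m)
    print([(st[i].tolist(),ce[i].round(1).tolist()) for i in range(1,k) if st[i,4]>30])
E
```

```text
{'time_s': 0.0, 'joints': array([ 8.03317277e+01,  2.05916282e+01,  6.34098875e-01, -1.93149403e-02,
       -7.01354639e+01, -1.65079235e+01]), 'qd': array([-0.01084   , -0.01196164,  0.05218937,  0.04925901, -0.04994033,
        0.04027403]), 'joint_torque': array([-5.39185075e-04, -5.82718170e+01,  2.93048036e+01,  6.99754804e+00,
        7.03870930e-03, -1.48589302e-04]), 'tcp_pos': array([0.29767241, 0.60560751, 0.40372526]), 'eef_rot': array([ 1.79905680e+02, -9.01744306e-03, -2.61827663e+01]), 'contact_force': array([ 0.42335841,  0.00144   , -0.1269069 ]), 'moment': array([-0.03219887,  0.07908241, -0.03749391]), 'gripper_width': 0.08745901242652804}
top {'K': array([[448.01952098,   0.        , 316.6107334 ],
       [  0.        , 448.01952098, 199.98323231],
       [  0.        ,   0.        ,   1.        ]]), 'rvec': array([ 2.12788077, -2.17504006,  0.13684189]), 'tvec': array([0.07011408, 0.62001121, 1.05899492])}
[([564, 174, 68, 52, 2161], [597.0, 197.2]), ([358, 242, 14, 15, 146], [364.2, 248.5])]
side {'K': array([[439.88059154,   0.        , 321.65605832],
       [  0.        , 439.88059154, 199.04593363],
       [  0.        ,   0.        ,   1.        ]]), 'rvec': array([ 0.78683807, -2.69394331,  0.93072964]), 'tvec': array([0.54420572, 0.26417199, 0.88956571])}
[([563, 14, 31, 17, 399], [578.1, 22.2]), ([416, 52, 40, 24, 864], [436.7, 64.3]), ([380, 176, 15, 19, 211], [387.0, 184.5])]
```

View pics/top0.png

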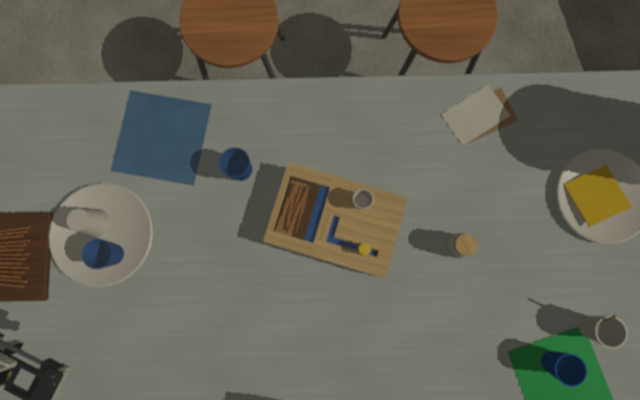

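View pics/side0.png

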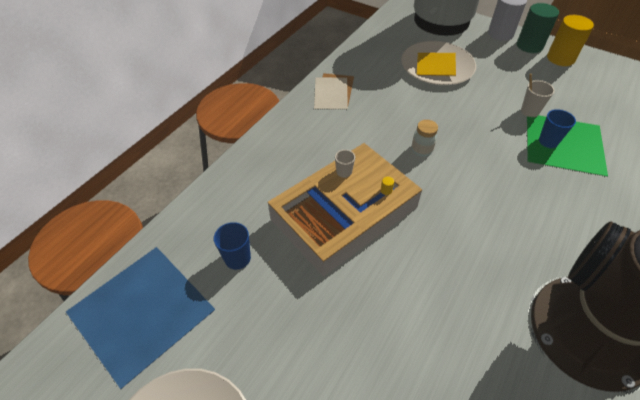

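Top view: the box deck has corners near (289,164), (406,197), (386,276) and (264,242). The knob is at (364,248), the L corner at about (331,240) and the short leg's end near (336,218). The tasting cup is at (363,198), the navy cup at (236,163) and the jar at (465,245). Side view agrees: knob at (387,184), deck corners at (367,146), (421,190), (323,259) and (269,205).

```bash
cat > h.py <<'E'
import numpy as np,cv2
from plant import r
def proj(P,n):
    c=r.get_calibration(n);return cv2.projectPoints(np.float64(P).reshape(-1,1,3),c["rvec"],c["tvec"],c["K"],None)[0].reshape(-1,2)
def ray(px,n,z):
    c=r.get_calibration(n);R=cv2.Rodrigues(c["rvec"])[0];o=-R.T@c["tvec"]
    d=R.T@np.linalg.inv(c["K"])@[px[0],px[1],1];return o+d*(z-o[2])/d[2]
def b2w(p,P):
    c,s=np.cos(p[2]),np.sin(p[2]);P=np.atleast_2d(P).astype(float)
    return np.c_[p[0]+c*P[:,0]-s*P[:,1],p[1]+s*P[:,0]+c*P[:,1],P[:,2]]
E
python3 - <<'E'
from h import *
from scipy.optimize import least_squares
C=np.array([[.1,.15,.07],[.1,-.15,.07],[-.1,-.15,.07],[-.1,.15,.07]])
ob={"top":[[289,164],[406,197],[386,276],[264,242],[364.2,248.5]],"side":[[269,205],[367,146],[421,190],[323,259],[387,184.5]]}
def f(p):
    P=b2w(p,np.r_[C,[[-.05,-.11+p[3],.0885]]])
    return np.concatenate([(proj(P,n)-ob[n]).ravel() for n in ob])
k=ray(ob["top"][4],"top",.0885);print("knob top",k,"knob side",ray(ob["side"][4],"side",.0885))
s=least_squares(f,[k[0],k[1]+.05,-.2,.02],loss="soft_l1");print(s.x,np.degrees(s.x[2]));print(s.fun.round(1))
for n,q in [("knob",[-.05,-.11+s.x[3],.0885]),("corner",[-.05,0,.07]),("end",[0,0,.07])]:print(n,b2w(s.x,q))
print("tcup rim",ray((363,197),"top",.122),"jar",ray((466,244),"top",.085),"navy",ray((236,162),"top",.09))
np.save("p.npy",s.x)
E
```

```text
knob top [ 0.49947507 -0.05125472  0.0885    ] knob side [ 0.49844037 -0.04848109  0.0885    ]
[ 0.57019367  0.01292716 -0.30702207  0.02855226] -17.591068648951588
[-1.9 -1.6  1.3 -0.1 -0.7  2.4 -1.4  0.1 -0.7  0.7 -0.9 -4.4 -3.1 -4.7
  1.5 -2.5  1.3  0.1  0.4 -0.2]
knob [[ 0.49791654 -0.04960084  0.0885    ]]
corner [[0.52253178 0.02803823 0.07      ]]
end [[0.57019367 0.01292716 0.07      ]]
tcup rim [ 0.61518337 -0.04928903  0.122     ] jar [ 0.50481142 -0.28809371  0.085     ] navy [0.71009709 0.24569815 0.09      ]
```

Call:
carry_out(plan=[[[0, 0, 0], [0, 0, -4.3], 255], [[0, 0, 0], [0, 0, -4.3], 255], [[0.0205, 0.033, 0], [0, 0, 0], 255], [[0.0205, 0.033, 0], [0, 0, 0], 255], [[0.0205, 0.033, 0], [0, 0, 0], 255], [[0.0205, 0.033, 0], [0, 0, 0], 255], [[0.0205, 0.033, 0], [0, 0, 0], 255], [[0.0205, 0.033, 0], [0, 0, 0], 255], [[0.0205, 0.033, 0], [0, 0, 0], 255], [[0.0205, 0.033, 0], [0, 0, 0], 255], [[0.0205, 0.033, 0], [0, 0, 0], 255], [[0.0205, 0.033, 0], [0, 0, 0], 255]], grip_force=20)

```text
time_s: 1.1
tcp_pos: [0.3933, 0.2273, 0.4046]
eef_rot: [-180.0, 0.0, -17.5]
contact_force: [1.0, 0.3, -0.3]
gripper_width: 0.0131
```

Call:
carry_out(plan=[[[0.0205, 0.033, 0], [0, 0, 0], 255], [[0.0205, 0.033, 0], [0, 0, 0], 255], [[0.0205, 0.033, 0], [0, 0, 0], 255], [[0.0205, 0.033, 0], [0, 0, 0], 255], [[0.0205, 0.033, 0], [0, 0, 0], 255], [[0.0205, 0.033, 0], [0, 0, 0], 255], [[0.0205, 0.033, 0], [0, 0, 0], 255], [[0.0205, 0.033, 0], [0, 0, 0], 255], [[0.0205, 0.033, 0], [0, 0, 0], 255], [[0, 0, 0], [0, 0, 0], 255]])

```text
time_s: 1.93
tcp_pos: [0.4804, -0.1146, 0.4041]
eef_rot: [179.9, 0.1, -17.9]
contact_force: [0.2, 0.5, 0.3]
gripper_width: 0.0007
```

```bash
python3 - <<'E'
from h import *
s=r.get_state();print(s["tcp_pos"],s["eef_rot"],s["gripper_width"],s["time_s"])
c=r.get_calibration("wrist");print(repr(c))
p=np.load("p.npy");P=b2w(p,[[.1,.15,.07],[.1,-.15,.07],[-.1,-.15,.07],[-.1,.15,.07],[-.05,-.11+p[3],.1065],[-.05,0,.07],[0,0,.07],[-.05,-.11,.07]])
print(proj(P,"wrist").round(0).tolist())
cv2.imwrite("pics/w1.png",r.capture("wrist")[:,:,::-1])
E
```

```text
[ 0.48035898 -0.11456564  0.40405704] [ 1.79912514e+02  5.35347156e-02 -1.78520939e+01] 0.0007456411784866483 1.9333
{'K': array([[321.1439655 ,   0.        , 314.13925464],
       [  0.        , 321.1439655 , 204.38279408],
       [  0.        ,   0.        ,   1.        ]]), 'rvec': array([-1.75396045,  2.40787977,  0.30004192]), 'tvec': array([0.03796376, 0.4455368 , 0.50805642])}
[[-26.0, 28.0], [315.0, 26.0], [316.0, 240.0], [25.0, 241.0], [238.0, 202.0], [165.0, 193.0], [158.0, 142.0], [275.0, 193.0]]
```

View pics/w1.png

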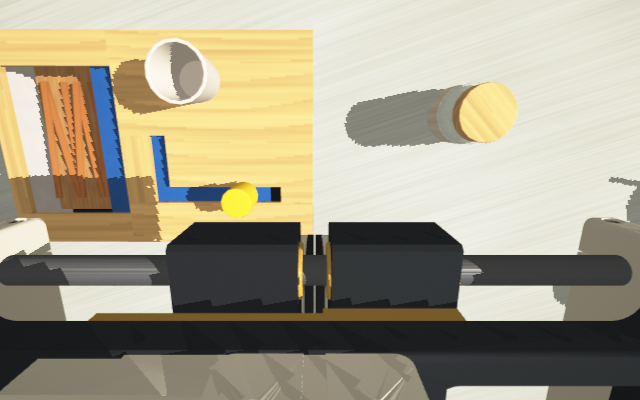

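The wrist view agrees with the fit to 2–3 px: knob top at (239,200), slot corner at about (163,195), right deck edge at column 313. The jaws are shut. Next I go down behind the knob.

Call:
carry_out(plan=[[[-0.003, 0, 0.036], [0, 0, 0], 255], [[0, 0, 0.036], [0, 0, 0], 255], [[0, 0, 0.036], [0, 0, 0], 255], [[0, 0, 0.02], [0, 0, 0], 255], [[0, 0, 0.01], [0, 0, 0], 255], [[0, 0, 0.008], [0, 0, 0], 255], [[0, 0, 0], [0, 0, 0], 255], [[0, 0, 0], [0, 0, 0], 255]])

```text
time_s: 2.65
tcp_pos: [0.4771, -0.1082, 0.2589]
eef_rot: [180.0, 0.0, -17.5]
contact_force: [0.4, -0.2, -0.6]
gripper_width: 0.0008
```

Call:
carry_out(plan=[[[0, -0.01, 0], [0, 0, 0], 255], [[0, -0.01, 0], [0, 0, 0], 255], [[0, -0.01, 0], [0, 0, 0], 255], [[0, -0.01, 0], [0, 0, 0], 255], [[0, -0.01, 0], [0, 0, 0], 255], [[0, -0.01, 0], [0, 0, 0], 255], [[0, 0, 0], [0, 0, 0], 255]])

```text
time_s: 3.23
tcp_pos: [0.4959, -0.0497, 0.2589]
eef_rot: [-180.0, -0.1, -17.5]
contact_force: [0.0, -0.4, -0.6]
gripper_width: 0.0003
```

```bash
python3 - <<'E'
from h import *
s=r.get_state();print(s["tcp_pos"],s["eef_rot"],s["contact_force"],s["time_s"])
p=np.load("p.npy");d=s["tcp_pos"][:2]-p[:2];c,q=np.cos(p[2]),np.sin(p[2]);print("box",c*d[0]+q*d[1],-q*d[0]+c*d[1])
a=r.capture("side");cv2.imwrite("pics/s2.png",cv2.resize(a[80:330,220:540],None,fx=2.4,fy=2.4)[:,:,::-1])
E
```

```text
[ 0.49585464 -0.04972292  0.25890634] [-1.79964424e+02 -5.02667573e-02 -1.74875914e+01] [ 0.02868796 -0.36915129 -0.60981784] 3.2333
box -0.05192858888695383 -0.08218726612114871
```

View pics/s2.png

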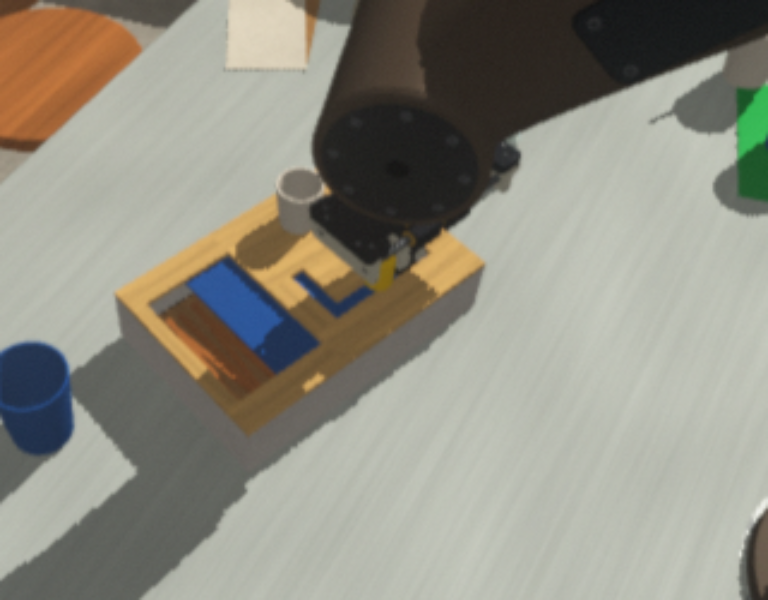

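The side crop shows the knob (crop 387,272) pressed by the closed fingers. The blue shutter is about 55% across the window, and the cups are untouched. I continue the push.

Call:
carry_out(plan=[[[0.001, -0.01, 0], [0, 0, 0], 255], [[0.001, -0.01, 0], [0, 0, 0], 255], [[0, -0.01, 0], [0, 0, 0], 255], [[0, -0.008, 0], [0, 0, 0], 255], [[0, -0.003, 0], [0, 0, 0], 255], [[0, 0, 0], [0, 0, 0], 255]])

```text
time_s: 3.78
tcp_pos: [0.5098, -0.012, 0.2586]
eef_rot: [-180.0, -0.0, -17.5]
contact_force: [0.0, -0.3, -0.7]
gripper_width: 0.0004
```

Call:
carry_out(plan=[[[0, -0.002, 0], [0, 0, 0], 255], [[0, -0.002, 0], [0, 0, 0], 255], [[0, 0, 0], [0, 0, 0], 255]])

```text
time_s: 4.03
tcp_pos: [0.5107, -0.0091, 0.2587]
eef_rot: [-180.0, -0.0, -17.6]
contact_force: [0.2, -0.9, -0.3]
gripper_width: 0.0003
```

Call:
carry_out(plan=[[[0, -0.002, 0], [0, 0, 0], 255], [[0, -0.002, 0], [0, 0, 0], 255], [[0, 0, 0], [0, 0, 0], 255]])

```text
time_s: 4.28
tcp_pos: [0.5119, -0.0052, 0.2587]
eef_rot: [-180.0, -0.0, -17.6]
contact_force: [0.4, -1.5, 0.1]
gripper_width: 0.0009
```

Call:
carry_out(plan=[[[0, -0.002, 0], [0, 0, 0], 255], [[0, -0.001, 0], [0, 0, 0], 255], [[0, 0, 0], [0, 0, 0], 255]])

```text
time_s: 4.53
tcp_pos: [0.5128, -0.0023, 0.2587]
eef_rot: [-180.0, -0.0, -17.6]
contact_force: [0.7, -1.3, 0.0]
gripper_width: 0.0006
```

Call:
carry_out(plan=[[[0, -0.002, 0], [0, 0, 0], 255], [[0, -0.002, 0], [0, 0, 0], 255], [[0, 0, 0], [0, 0, 0], 255]])

```text
time_s: 4.78
tcp_pos: [0.5139, 0.0015, 0.2587]
eef_rot: [180.0, -0.0, -17.6]
contact_force: [-0.6, -3.5, 0.4]
gripper_width: 0.0005
```

Call:
carry_out(plan=[[[0, -0.001, 0], [0, 0, 0], 255], [[0, -0.001, 0], [0, 0, 0], 255], [[0, 0, 0], [0, 0, 0], 255]])

```text
time_s: 5.03
tcp_pos: [0.5142, 0.0024, 0.2587]
eef_rot: [179.9, 0.0, -17.6]
contact_force: [0.3, -8.7, 1.3]
gripper_width: 0.0004
```

```bash
python3 - <<'E'
from h import *
s=r.get_state();print(s["tcp_pos"],s["contact_force"],s["time_s"])
p=np.load("p.npy");d=s["tcp_pos"][:2]-p[:2];c,q=np.cos(p[2]),np.sin(p[2]);print("box",c*d[0]+q*d[1],-q*d[0]+c*d[1])
a=r.capture("side");cv2.imwrite("pics/s3.png",cv2.resize(a[120:280,260:440],None,fx=3.6,fy=3.6)[:,:,::-1])
E
```

```text
[0.51415482 0.00244349 0.25872991] [ 0.26085462 -8.67326422  1.29087415] 5.0333
box -0.05024996770656827 -0.02692956926195779
```

View pics/s3.png

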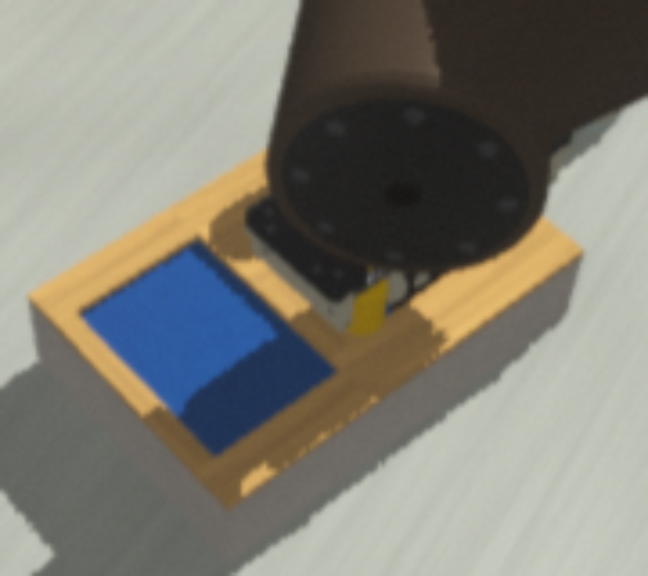

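The shutter covers the whole window and the force rose to 8.7 N over the last millimetre, so it is at its stop. The contact offset gives a finger half-thickness of about 13 mm. I go round to the knob's near side.

Call:
carry_out(plan=[[[0, 0.01, 0], [0, 0, 0], 255], [[0, 0.005, 0], [0, 0, 0], 255], [[-0.02, 0, 0], [0, 0, 0], 255], [[-0.02, 0, 0], [0, 0, 0], 255], [[0, 0, 0], [0, 0, 0], 255], [[0, -0.02, 0], [0, 0, 0], 255], [[0, -0.02, 0], [0, 0, 0], 255], [[0, 0, 0], [0, 0, 0], 255], [[0, 0, 0], [0, 0, 0], 255]])

```text
time_s: 5.83
tcp_pos: [0.4842, 0.0398, 0.2587]
eef_rot: [-180.0, -0.0, -17.5]
contact_force: [-0.6, -0.3, -1.1]
gripper_width: 0.0003
```

```bash
python3 - <<'E'
from h import *
s=r.get_state();print(s["tcp_pos"],s["contact_force"],s["time_s"])
p=np.load("p.npy");d=s["tcp_pos"][:2]-p[:2];c,q=np.cos(p[2]),np.sin(p[2]);print("box",c*d[0]+q*d[1],-q*d[0]+c*d[1])
E
```

```text
[0.48422049 0.03978336 0.25872667] [-0.59654975 -0.29804734 -1.10801198] 5.8333
box -0.09006939998690491 -0.0003825834970278344
```

Call:
carry_out(plan=[[[0.008, 0, 0], [0, 0, 0], 255], [[0.008, 0, 0], [0, 0, 0], 255], [[0.006, 0, 0], [0, 0, 0], 255], [[0.006, 0, 0], [0, 0, 0], 255], [[0.006, 0, 0], [0, 0, 0], 255], [[0, 0, 0], [0, 0, 0], 255]])

```text
time_s: 6.33
tcp_pos: [0.5174, 0.0283, 0.2585]
eef_rot: [180.0, -0.0, -17.6]
contact_force: [1.0, 0.5, 0.3]
gripper_width: 0.0005
```

Call:
carry_out(plan=[[[0.006, 0, 0], [0, 0, 0], 255], [[0.006, 0, 0], [0, 0, 0], 255], [[0.006, 0, 0], [0, 0, 0], 255], [[0.006, 0, 0], [0, 0, 0], 255], [[0.002, 0, 0], [0, 0, 0], 255], [[0, 0, 0], [0, 0, 0], 255]])

```text
time_s: 6.83
tcp_pos: [0.5418, 0.0209, 0.2586]
eef_rot: [-180.0, -0.0, -17.6]
contact_force: [-0.4, 0.1, -0.3]
gripper_width: 0.0008
```

Call:
carry_out(plan=[[[0.003, 0, 0], [0, 0, 0], 255], [[0.002, 0, 0], [0, 0, 0], 255], [[0, 0, 0], [0, 0, 0], 255]])

```text
time_s: 7.08
tcp_pos: [0.5461, 0.0195, 0.2587]
eef_rot: [-180.0, -0.0, -17.6]
contact_force: [-0.8, -0.2, -0.6]
gripper_width: 0.0006
```

Call:
carry_out(plan=[[[0.002, 0, 0], [0, 0, 0], 255], [[0.001, 0, 0], [0, 0, 0], 255], [[0, 0, 0], [0, 0, 0], 255]])

```text
time_s: 7.33
tcp_pos: [0.5473, 0.0188, 0.2585]
eef_rot: [179.9, 0.2, -17.6]
contact_force: [-10.3, 4.7, 5.4]
gripper_width: 0.0004
```

Call:
carry_out(plan=[[[0.001, 0, 0], [0, 0, 0], 255], [[0.001, 0, 0], [0, 0, 0], 255], [[0, 0, 0], [0, 0, 0], 255]])

```text
time_s: 7.58
tcp_pos: [0.548, 0.0182, 0.2584]
eef_rot: [179.9, 0.3, -17.6]
contact_force: [-15.4, 7.7, 11.6]
gripper_width: 0.0004
```

The stop force came at the predicted place (finger centre at x -0.0235 in the box frame). I back off, rise and check.

Call:
carry_out(plan=[[[-0.01, 0, 0], [0, 0, 0], 255], [[-0.03, 0, 0], [0, 0, 0], 255], [[-0.02, 0, 0], [0, 0, 0], 255], [[0, 0, -0.035], [0, 0, 0], 255], [[0, 0, -0.04], [0, 0, 0], 255], [[0, 0, -0.04], [0, 0, 0], 255], [[0, 0.01, -0.03], [0, 0, 0], 255], [[0, 0, 0], [0, 0, 0], 255], [[0, 0, 0], [0, 0, 0], 255]])

```text
time_s: 8.33
tcp_pos: [0.4907, 0.0265, 0.4063]
eef_rot: [-179.8, -0.3, -17.6]
contact_force: [0.0, -0.0, -1.0]
gripper_width: 0.0006
```

```bash
python3 - <<'E'
from h import *
s=r.get_state();print(s["tcp_pos"],s["contact_force"],s["time_s"])
p=np.load("p.npy");P=b2w(p,[[0,0,.1065],[-.05,0,.07],[.062,-.046,.122]])
print(proj(P,"wrist").round(0).tolist())
w=r.capture("wrist");a=r.capture("side")
b=cv2.imread("pics/side0.png")[:,:,::-1]
cr=lambda i:i[100:300,200:460]
cv2.imwrite("pics/f.png",np.vstack([cv2.resize(w,(520,325)),np.hstack([cr(b),cr(a)])])[:,:,::-1])
m=cv2.inRange(cv2.cvtColor(w,cv2.COLOR_RGB2HSV),(20,150,150),(33,255,255))
k,l,st,ce=cv2.connectedComponentsWithStats(m);print([(st[i].tolist(),ce[i].round(1).tolist()) for i in range(1,k) if st[i,4]>150])
E
```

```text
[0.4906734  0.0265337  0.40631035] [ 0.02135842 -0.0383678  -0.95640725] 8.3333
[[303.0, 106.0], [305.0, 161.0], [364.0, 17.0]]
[([285, 91, 32, 34, 883], [300.7, 107.7])]
```

View pics/f.png

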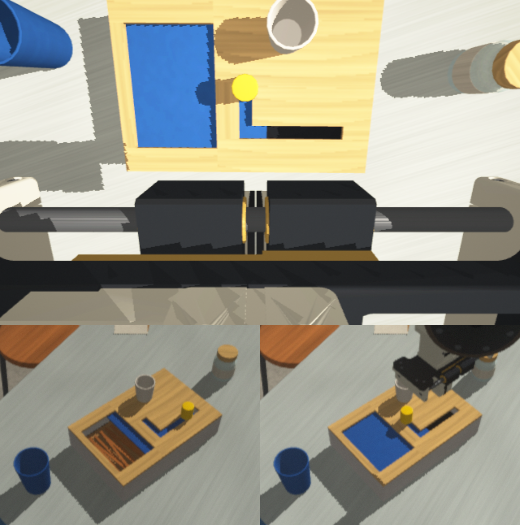

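The wrist view has the knob at (301,108), against (303,106) predicted for the locked position, which is about 2 mm off. The shutter fills the window, the cups and jar look unmoved, and the arm is clear.

```bash
python3 -c "
from plant import r
print(r.close_job())"
```

```text
the job is handed in; nothing more can be done
None
```

The box is closed and locked, and I handed the job in at about 8.4 s of the 51 s allowed; the hand-in gives no verdict.

- **Pushes:** With the fingers closed, I pushed the knob along the long leg until the force rose to about 9 N at its stop. I then went round to its near side and pushed it along the short leg. The force there rose to about 21 N in total at the end stop, within 1 mm of where I expected it.
- **Last checks:** The final wrist picture has the knob within about 2 mm of the locked position, and the shutter covers the whole window. The cups and jar looked unmoved in the pictures; I did not measure their final positions. The arm is clear, about 150 mm above its pushing height, with contact force about zero.
- **Disagreements:** The closed fingers turned out thinner than I had assumed (about 13 mm from the centre line instead of 21 mm), so the long push ran about 8 mm further than planned. Some box corners I had picked by eye in the side picture were up to 5 pixels off the fit, but the wrist views confirmed the box position to 2–3 pixels.
- **Knob height:** I did not measure the knob's lift directly. The last push pressed it down, and it looks seated in the pictures.

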